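Test and reset the latching stop button

ROBOT

A 6-joint arm with a two-finger parallel gripper is mounted at the origin on a cart in front of the work surface, level with it; the furniture and walls round the work are solid. World frame = base frame: x ahead of the robot, y to its left, z up, the work surface at z = 0. Lengths are in m, angles in rad, forces in N, time in s.
With the tool pointing down it reaches from about 0.35 to 0.85 m from the base axis. Payload 8.1 kg.
Tool frame: the origin (TCP) lies at the very end of the fingers, on their centre line; the grasp point (between the pads) lies 19 mm behind it; z points along the fingers, y is the direction in which the jaws open and shut (so a half turn about z gives the same grasp; the last joint's range is limited). The gripper opens to 93 mm and grips with 3 to 60 N. Pads are 15 mm wide; open, the fingers measure 128 mm over their backs; the gripper's body (75 mm by 188 mm) begins 65 mm behind the grasp point.
Start: joints at [1.101, 0.13, 1.488, -0, 1.523, -0.085], TCP at [0.225, 0.556, 0.219] pointing down, gripper open.
Joint ranges: [-2.96, 2.96], [-0.89, 2.26], [0.02, 2.5], [-1.34, 4.48], [0, 2.73], [-2.66, 2.66]. Speed limits (rad/s): [2.39, 2.39, 2.79, 3.14, 3.14, 3.14].

INTERFACE

Orientations are given as a rotation vector (axis times angle).
In Python, from plant import robot gives the robot as it stands.
- The arm moves only by the shell command python3 -m inch 'ROWS' [FORCE]. ROWS is JSON, a list that holds one entry, the list of rows, each a list of 7 numbers: the shift along the tool's x, y, z in cm, then the turn, a rotation vector about the tool's x, y, z in degrees, then the gripper command: -1 is fully open, 1 is shut, values between are in proportion. A call has 1 to 5 rows; each row shifts and turns the commanded pose from where the row before left it, along the tool's axes as they then stand; what a row does not reach is not made up. A row lasts 1/10 s, in which the tool goes at most 50 mm and 8.59 degrees, less where a joint would pass 70% of its speed; a pose out of reach is approached as far as the arm can. A call with a gripper value outside its range is refused whole. The fingers move at their own pace and stop on an object; FORCE is the grip in N (left out, the last holds). Time passes only in rows, so rows that do not move let the fingers close. It gives the time, the measured TCP pose, the force and the opening at its end, in the units of the state.
- robot.read_state(): the state, without advancing time (a new reading comes with each control period).
- robot.read_camera(name): name is "scene" or "side" or "wrist"; returns a dict with "image" (384x512x3 uint8, blue, green, red), "K" (3x3 intrinsics, pixels), "distortion" ([k1, k2, p1, p2, k3] as OpenCV has them; the pictures are not rectified), "R" (3x3) and "t" (3): a world point X has camera coordinates R X + t; the wrist camera has in their place "tool_from_camera" (4x4, takes a point from camera to tool coordinates, whose origin is the TCP and whose axes are the flange's). Camera axes: x right, y down, z forward; pixel columns grow to the right and rows downward; lengths in m; the calibration is good to about 2 mm. A picture is of the moment at which its call begins: read the wrist's pose just before it. There is no depth.
- robot.close_job(): hands the job in, once; it reports no verdict.
The state is a dict: "t": time; "q": joint angles; "dq": joint speeds; "joint_torque": joint torques, N m; "tool_pos": TCP position; "orientation": TCP orientation; "force": force on the tool from outside, world axes, zero at the start; "wrist_torque": the same for the moment, N m; "opening": finger opening in m.
Only numpy, scipy, OpenCV 4.12 (cv2) and the standard library are available. Lean on these libraries where they do the work, as an engineer would, in place of code of your own. Each camera call takes 0.05 s, during which the arm holds its last target. There are 200 camera calls.

TASK

Test the stop box of the bench: push the big black mushroom head, the one inside the metal ring with a metal bar across its top, straight in until it stays in; then turn it clockwise (seen from above) by pushing a fingertip against the side of its bar until the head springs back out; and then press the small white start button on the same box all the way in and let it come back out. Do not grip the bar between the fingers, and leave the dial on the other box and the loose things on the bench as they are.

Things in the scene. Friction and masses are not known exactly. Their poses are not given: they have to be found in the camera images.
- stop_box: grey box with a grey lid, 110 x 170 x 60 mm, fixed to the bench. Origin: centre of its underside (z = 0); z up, x away from the robot at yaw 0, y along its long side. On the lid: the mushroom head, axis at (0, +35) mm, and the start button at (0, -55) mm in the box's frame. A metal ring (80 mm outside diameter, top 77 mm above the bench) stands round the head.
- bar_top (a point): centre of the metal bar's top edge, on the head's axis; 110 mm above the bench with the head out, 102 mm in. The head is a 60 mm disc, its flat top 24 mm below this point (86 mm out, 78 mm in). The bar stands 24 mm above the disc, 56 mm long, 14 mm thick over its rubber pads. At rest it lies along the box's y; turned clockwise from above, its +y end moves to the box's +x.
- stop_press (a joint): how far the mushroom head is in, m: 0 out, 0.008 fully in. It takes about 4 N at first, less as it goes in; past 0.0045 it snaps in and stays in by itself. Turned far enough it springs out again, rising 8 mm, so keep fingertips beside the bar about 10 mm above the disc.
- stop_twist (a joint): angle of the head and its bar about the vertical axis, rad: 0 at rest, growing clockwise seen from above, at most 0.9. A light spring turns it back to 0. While the head is in, turning it from 0.15 on lifts it by a cam; it springs out between about 0.4 and 0.7. It takes about 0.13 N m (some 6 N at 22 mm from the axis).
- start_top (a point): centre of the top of the small round white start button (24 mm diameter, in a flat steel collar of 40 mm diameter and 12 mm height); 81 mm above the bench when not pressed
- start (a joint): how far the start button is pressed, m: 0 out, 0.005 fully in (about 4 N); it springs back when let go
- dial_box: second grey box with a grey lid, 110 x 120 x 60 mm, fixed to the bench; it carries only a plain round black dial without a ring or bar. Origin: centre of its underside; z up. Not part of the job. The two boxes may stand either way round, left or right.
- dial (a joint): angle of the round black dial (54 mm diameter, 24 mm high, its top 84 mm above the bench), rad; it starts anywhere between -1.5 and 1.5 and is to be left alone
- pad_left_near: thin rubber pad on the bar's +y half, on its -x (near) flat side (4 x 22 x 18 mm, standing 2 mm proud of the bar; origin at its centre, 15.5 mm from the head's axis along the bar); the side to push for a clockwise turn
- pad_left_far: thin rubber pad on the bar's +y half, on its +x (far) flat side (4 x 22 x 18 mm, standing 2 mm proud of the bar; origin at its centre, 15.5 mm from the head's axis along the bar)
- pad_right_near: thin rubber pad on the bar's -y half, on its -x (near) flat side (4 x 22 x 18 mm, standing 2 mm proud of the bar; origin at its centre, 15.5 mm from the head's axis along the bar)
- pad_right_far: thin rubber pad on the bar's -y half, on its +x (far) flat side (4 x 22 x 18 mm, standing 2 mm proud of the bar; origin at its centre, 15.5 mm from the head's axis along the bar); the other side that may be pushed for a clockwise turn
- small_bottle: loose small pale bottle with a ribbed white cap, 46 mm diameter, 98 mm high, between the two boxes; origin at the centre of its underside
- stopper: loose black rubber stopper, 32 mm diameter, 28 mm high, at the left; origin at the centre of its underside
- slide_box: loose grey metal box with a hinged lid, 72 x 136 x 45 mm, at the left; origin at the centre of its underside
- label_roll: loose roll of paper labels lying flat, 68 x 97 x 34 mm, at the right; origin on its underside
- bottle_right: loose small pale bottle with a ribbed white cap, 46 mm diameter, 90 mm high, at the right; origin at the centre of its underside
- adapter: loose black power adapter, 44 x 96 x 29 mm, behind the boxes; origin on its underside
- dial_mark (a point): white pointer mark on the dial's top, 20 mm from its axis

How it is judged:
On the way, in this order (a step that is already met when the one before it is completed fails the run):
1. the mushroom head is pressed in and latches (value of joint stop_press above 0.0065 m), for 0.2 s.
2. the head is turned clockwise and springs out (value of joint stop_press below 0.003 m and value of joint stop_twist above 0.25 rad), for 0.02 s.
3. the start button is pressed all the way in (value of joint start above 0.0038 m and value of joint stop_press below 0.002 m), for 0.05 s.
At the end, for the whole second after the job is handed in: The mushroom head is fully out (within 1.5 mm) and its bar has turned back (within 0.15 rad), at rest; the start button is out (within 1 mm) (value of joint stop_press below 0.0015 m and value of joint stop_twist below 0.15 rad and value of joint start below 0.001 m and velocity of joint stop_twist below 0.1 rad/s); the robot touches nothing.
It fails at once if the bar is pinched: both flat sides of one half pressed at once (over 1.5 N) ((contact force between the fingers and pad_left_near above 1.5 N and contact force between the fingers and pad_left_far above 1.5 N) or (contact force between the fingers and pad_right_near above 1.5 N and contact force between the fingers and pad_right_far above 1.5 N)).
It fails at once if the dial of the other box is turned by more than 0.2 rad (distance of dial_mark from where it was at the start of the episode above 0.005 m).
It fails at once if a loose bystander is moved or lifted by more than 30 mm (distance of any of small_bottle, stopper, slide_box, label_roll, bottle_right, adapter from where it was at the start of the episode above 0.03 m).
It also fails if it takes over 46 s, if anything falls off the work surface, if the arm or the gripper's body presses on something with over 40 N, if the wrist force passes 120 N, or if a joint passes its speed limit or range.

## Working session

There is one attempt and no reset: what is moved stays moved. The work goes in short steps, Python scripts to look and compute and a shell command to move; the robot and the scene stay as the last step left them, time stands still between calls to the robot, and variables do not carry over. Pictures are saved under pics/ and viewed, about 8 in all and at most 12, crops included, and the job is handed in when it is done.

```bash
mkdir -p pics; ls
cat > h.py <<'E'
import numpy as np, cv2
from plant import robot
from scipy.spatial.transform import Rotation as Ro
def cam(n):
    s=robot.read_state(); c=robot.read_camera(n)
    if n=='wrist':
        T=np.eye(4);T[:3,:3]=Ro.from_rotvec(s['orientation']).as_matrix();T[:3,3]=s['tool_pos']
        W=np.linalg.inv(T@np.array(c['tool_from_camera'])); c['R']=W[:3,:3];c['t']=W[:3,3]
    return c
def ray(c,uv,z):
    p=cv2.undistortPoints(np.array([[uv]],float),np.array(c['K']),np.array(c['distortion']))[0,0]
    R=np.array(c['R']);t=np.array(c['t']).ravel();o=-R.T@t;d=R.T@np.array([*p,1]);return o+d*(z-o[2])/d[2]
def proj(c,X):
    return cv2.projectPoints(np.array(X,float).reshape(-1,3),cv2.Rodrigues(np.array(c['R']))[0],np.array(c['t'],float).ravel(),np.array(c['K']),np.array(c['distortion']))[0][:,0]
E
python3 - <<'E'
from h import *
import pickle
s=robot.read_state();print(s)
cs={n:cam(n) for n in('scene','side','wrist')}
pickle.dump(cs,open('c0.pkl','wb'))
cv2.imwrite('pics/a.png',cv2.resize(cs['scene']['image'],(800,600)))
cv2.imwrite('pics/b.png',np.hstack([cv2.resize(cs[n]['image'],(400,300)) for n in('side','wrist')]))
E
```

```text
pics
{'t': 0.0, 'q': array([ 1.10059248e+00,  1.31139168e-01,  1.48928763e+00, -6.17446920e-06,
        1.52296825e+00, -8.53833042e-02]), 'dq': array([-1.87772957e-05,  1.08400432e-03,  7.56455443e-04, -2.09711234e-03,
       -2.21191983e-04,  1.65105152e-03]), 'joint_torque': array([ 1.60617150e-03, -5.59850478e+01, -4.91758668e+01,  7.69004412e-02,
        3.53146414e-02, -2.09613240e-04]), 'tool_pos': array([0.22495208, 0.55562747, 0.21759598]), 'orientation': array([-6.00657742e-01, -3.08313787e+00,  2.72488726e-03]), 'force': array([ 0.09916971, -0.59771221, -0.16085723]), 'wrist_torque': array([0.01527864, 0.01493   , 0.00696435]), 'opening': 0.09304541723738605}
```

View pics/a.png

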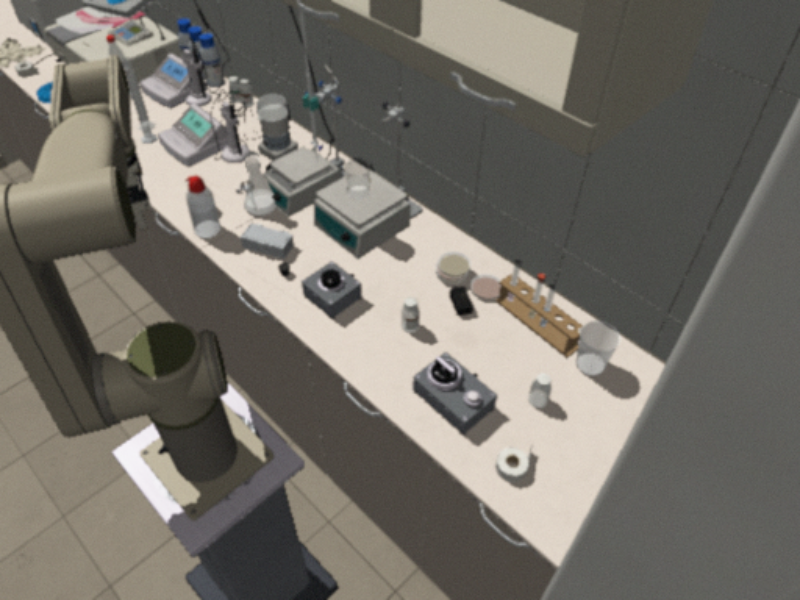

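View pics/b.png

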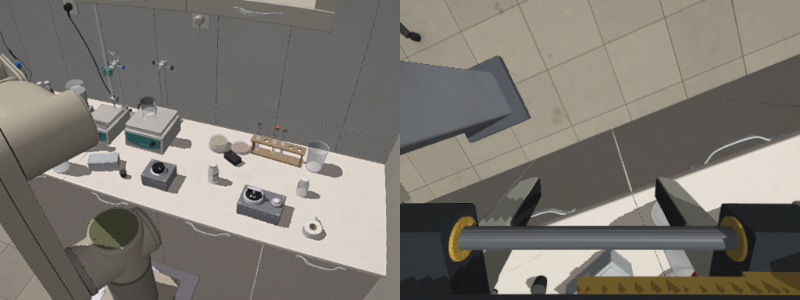

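The scene picture shows the stop box on the right (800-px frame: ring at about (445,373), start button at (473,398)). The side picture agrees (ring at (255,195), button at (276,201) in its 400-px tile). The dial box is to the left.

Run:
```python
from h import *
import pickle
cs=pickle.load(open('c0.pkl','rb'))
for n,k,a,b in(('scene',.64,(445,375),(473,398)),('side',1.28,(255,196),(276,201))):
    c=cs[n];print(n,ray(c,np.array(a)*k,.08),ray(c,np.array(b)*k,.08))
print(Ro.from_rotvec(robot.read_state()['orientation']).as_matrix().round(3), cs['wrist']['tool_from_camera'])
ims=[cv2.resize(cs[n]['image'][y:y+75,x:x+100],(400,300),interpolation=cv2.INTER_CUBIC) for n,x,y in(('scene',240,205),('side',285,215))]
cv2.imwrite('pics/c.png',np.hstack(ims))
```

```text
scene [ 0.49801477 -0.25599806  0.08      ] [ 0.49678778 -0.3422927   0.08      ]
side [ 0.49567644 -0.25529869  0.08      ] [ 0.49844613 -0.33642304  0.08      ]
[[-0.927  0.375 -0.001]
 [ 0.375  0.927 -0.001]
 [ 0.    -0.001 -1.   ]] [[-4.65100635e-04 -9.58946908e-01 -2.83585279e-01  8.06643827e-02]
 [ 9.99999736e-01 -2.87905429e-04 -6.66517286e-04 -1.11686019e-04]
 [ 5.57508950e-04 -2.83585515e-01  9.58946790e-01 -1.65242484e-01]
 [ 0.00000000e+00  0.00000000e+00  0.00000000e+00  1.00000000e+00]]
```

View pics/c.png

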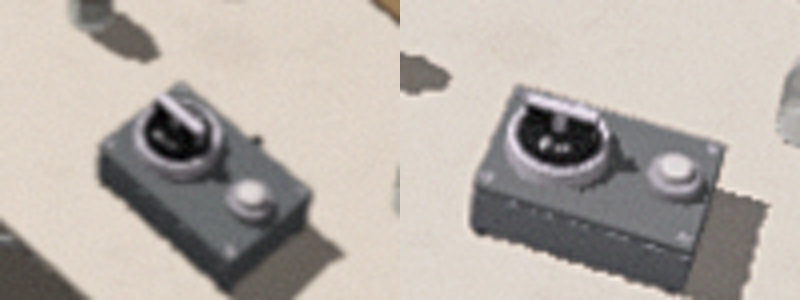

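```bash
python3 -m inch '[[[0,0,0,0,0,8.5,1],[0,0,0,0,0,8.5,1],[0,0,0,0,0,8.5,1],[0,0,0,0,0,8.5,1],[0,0,0,0,0,8.5,1]]]'; python3 -m inch '[[[0,0,0,0,0,8.5,1],[0,0,0,0,0,8.5,1],[0,0,0,0,0,8.5,1],[-2,0.8,0,0,0,0,1],[-4.5,1.5,0,0,0,0,1]]]'; python3 -c "
from h import *
print(Ro.from_rotvec(robot.read_state()['orientation']).as_matrix().round(3))"
```

```text
t: 0.65
tool_pos: [0.2251, 0.5559, 0.2182]
orientation: [1.686, 2.651, -0.001]
force: [-0.2, -0.3, -0.2]
opening: 0.0576
t: 1.15
tool_pos: [0.2474, 0.4919, 0.2179]
orientation: [-2.219, -2.223, 0.001]
force: [1.5, -0.2, 0.5]
opening: 0.0177
[[-0.001  1.    -0.001]
 [ 1.     0.001 -0.   ]
 [-0.    -0.001 -1.   ]]
```

```bash
R='x'; python3 -m inch '[[[-4.5,1.5,0,0,0,0,1],[-4.5,1.5,0,0,0,0,1],[-4.5,1.5,0,0,0,0,1],[-4.5,1.5,0,0,0,0,1],[-4.5,1.5,0,0,0,0,1]]]';python3 -m inch '[[[-4.5,1.5,0,0,0,0,1],[-4.5,1.5,0,0,0,0,1],[-4.5,1.5,0,0,0,0,1],[-4.5,1.5,0,0,0,0,1],[-4.5,1.5,0,0,0,0,1]]]';python3 -m inch '[[[-4.5,1.5,0,0,0,0,1],[-4.5,1.5,0,0,0,0,1],[-4.5,1.5,0,0,0,0,1],[-4.5,1.5,0,0,0,0,1],[-4.5,1.5,0,0,0,0,1]]]'
```

```text
t: 1.65
tool_pos: [0.323, 0.2643, 0.2184]
orientation: [2.222, 2.221, 0.0]
force: [0.2, 0.8, 0.1]
opening: 0.0006
t: 2.15
tool_pos: [0.3979, 0.0391, 0.2187]
orientation: [2.222, 2.22, 0.001]
force: [1.9, -0.3, 0.2]
opening: -0.0001
t: 2.65
tool_pos: [0.4727, -0.1862, 0.2184]
orientation: [-2.223, -2.22, -0.0]
force: [0.2, -0.5, -0.1]
opening: 0.0007
```

```bash
python3 -m inch '[[[-4.5,1.2,0,0,0,0,1],[-4.4,1.3,0,0,0,0,1],[0,0,0,0,0,0,1],[0,0,0,0,0,0,1]]]'
python3 - <<'E'
from h import *
import pickle
c=cam('wrist');pickle.dump(c,open('c1.pkl','wb'))
cv2.imwrite('pics/d.png',c['image'])
E
```

```text
t: 3.05
tool_pos: [0.497, -0.2736, 0.2175]
orientation: [-2.223, -2.217, 0.0]
force: [0.1, 0.8, 0.3]
opening: 0.0004
```

View pics/d.png

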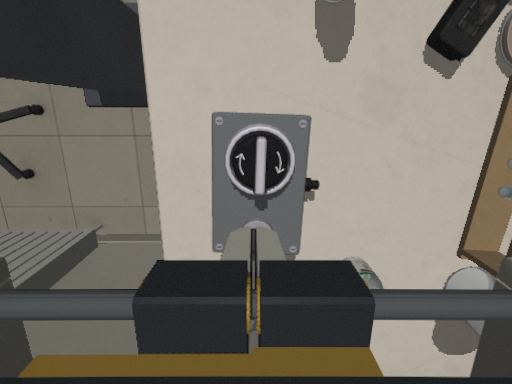

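Wrist view: the ring is centred near (260,160). The bar runs from (262,138) to (260,194), almost along the box. The start button at (258,230) is partly hidden by the fingers. Next I'll measure these.

Run:
```python
from h import *
import pickle
c=pickle.load(open('c1.pkl','rb'))
g=cv2.cvtColor(c['image'],cv2.COLOR_BGR2GRAY)
m=np.zeros_like(g);m[120:200,222:300]=(g[120:200,222:300]>150)*255
n,l,st,ce=cv2.connectedComponentsWithStats(m)
for i in range(1,n):
    if st[i,4]<40: continue
    p=np.argwhere(l==i)[:,::-1].astype(np.float32)
    r=cv2.minAreaRect(p);print(st[i],ce[i],r)
    for z in(.11,.077): print(z,ray(c,r[0],z),[ray(c,b,z)[:2].round(4).tolist() for b in cv2.boxPoints(r)])
for uv in((219,121),(303,124),(293,249),(219,246)):print(uv,ray(c,uv,.06)[:2])
cv2.imwrite('pics/e.png',cv2.resize(np.dstack([g,g,g])[100:260,190:330],(700,800))[:,:][:600] if 0 else cv2.resize(c['image'][100:250,190:340],(600,600)))
```

```text
[226 125  69  69 640] [259.3609375 153.990625 ] ((259.5, 159.5), (67.88224792480469, 67.88224792480469), 45.0)
0.11 [ 0.50139502 -0.23998391  0.11      ] [[0.4553, -0.2399], [0.5013, -0.1958], [0.5475, -0.2401], [0.5015, -0.2887]]
0.077 [ 0.50206551 -0.24549404  0.077     ] [[0.4504, -0.2453], [0.5019, -0.1959], [0.5537, -0.2457], [0.5022, -0.3001]]
[256 139  10  54 406] [260.14285714 165.65270936] ((260.1426086425781, 165.50582885742188), (7.626303195953369, 53.282161712646484), 2.337306022644043)
0.11 [ 0.50203413 -0.24582378  0.11      ] [[0.4973, -0.2724], [0.4994, -0.2203], [0.5065, -0.2206], [0.5048, -0.2727]]
0.077 [ 0.50278193 -0.25204023  0.077     ] [[0.4974, -0.2818], [0.4998, -0.2235], [0.5078, -0.2238], [0.5059, -0.2822]]
(219, 121) [ 0.45797051 -0.2058352 ]
(303, 124) [ 0.54998291 -0.20932108]
(293, 249) [ 0.54450944 -0.36074683]
(219, 246) [ 0.45240229 -0.35641376]
```

View pics/e.png

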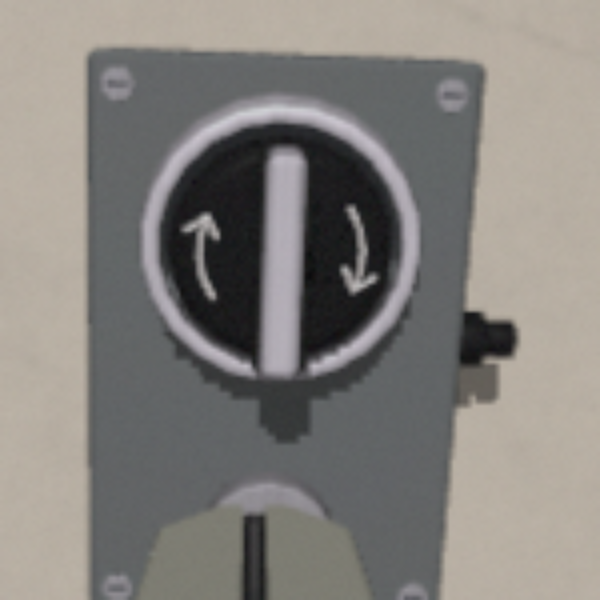

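The image shows the bar at rest, with the box yawed about -2.2°. The head axis is at about (0.502,-0.246) and the start button at about (0.499,-0.337). Next step is pressing the head via the bar top.

```bash
python3 -m inch '[[[2.7,0.5,0,0,0,0,1],[0,0,4,0,0,0,1],[0,0,4,0,0,0,1],[0,0,1.5,0,0,0,1],[0,0,0,0,0,0,1]]]';python3 -m inch '[[[0,0,0.4,0,0,0,1],[0,0,0.4,0,0,0,1],[0,0,0.4,0,0,0,1],[0,0,0,0,0,0,1]]]';python3 -m inch '[[[0,0,0.3,0,0,0,1],[0,0,0.3,0,0,0,1],[0,0,0,0,0,0,1]]]'
```

```text
t: 3.6
tool_pos: [0.5008, -0.244, 0.1213]
orientation: [-2.218, -2.218, 0.002]
force: [0.7, -0.8, -0.3]
opening: 0.0004
t: 4.0
tool_pos: [0.5028, -0.2463, 0.112]
orientation: [2.222, 2.22, 0.0]
force: [-0.3, 0.1, -0.2]
opening: 0.0003
t: 4.3
tool_pos: [0.5022, -0.246, 0.1051]
orientation: [-2.222, -2.22, 0.0]
force: [0.2, -0.3, 0.2]
opening: 0.0005
```

```bash
python3 -m inch '[[[0,0,0.2,0,0,0,1],[0,0,0.2,0,0,0,1],[0,0,0,0,0,0,1],[0,0,0,0,0,0,1]]]'
```

```text
t: 4.7
tool_pos: [0.503, -0.2463, 0.1022]
orientation: [2.222, 2.22, 0.0]
force: [-0.2, 0.1, 4.2]
opening: 0.0001
```

```bash
python3 -m inch '[[[0,0,0.1,0,0,0,1],[0,0,0,0,0,0,1],[0,0,0,0,0,0,1]]]'
```

```text
t: 5.0
tool_pos: [0.5032, -0.2464, 0.1021]
orientation: [2.221, 2.219, 0.001]
force: [-2.6, 1.7, 11.3]
opening: 0.0005
```

```bash
python3 -m inch '[[[0,0,-4.1,0,0,0,1],[2.4,-3.3,0,0,0,0,1],[0,0,0,0,0,0,1],[0,0,0,0,0,0,1]]]'
python3 - <<'E'
from h import *
c=cam('wrist')
print([proj(c,p)[0].round(1) for p in((.502,-.246,.102),(.502,-.246,.110))])
cv2.imwrite('pics/f.png',c['image'])
E
```

```text
t: 5.4
tool_pos: [0.469, -0.2216, 0.1412]
orientation: [-2.222, -2.221, 0.0]
force: [0.4, 0.1, 0.3]
opening: 0.0004
[array([297.2, 247. ]), array([298.8, 251.8])]
```

View pics/f.png

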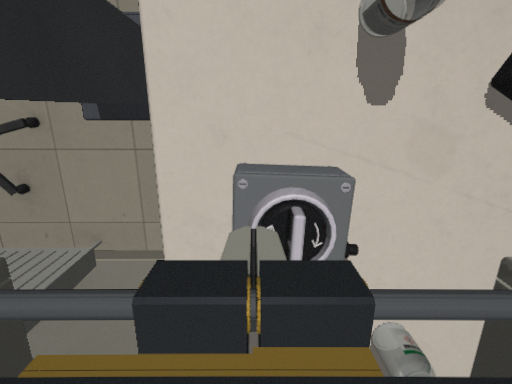

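The bar lies right of the fingers, with its far end at (297,210), and there's clear space on the near side. I'll descend beside it to z≈0.090 and push toward +x.

```bash
python3 -m inch '[[[0,0,3,0,0,0,1],[0,0,1.6,0,0,0,1],[0,0,0.5,0,0,0,1],[0,0,0,0,0,0,1]]]';python3 -m inch '[[[0,0.4,0,0,0,0,1],[0,0.4,0,0,0,0,1],[0,0.3,0,0,0,0,1],[0,0,0,0,0,0,1]]]'
```

```text
t: 5.85
tool_pos: [0.4693, -0.2221, 0.0897]
orientation: [-2.221, -2.219, 0.001]
force: [-0.5, -0.3, 0.4]
opening: 0.0004
t: 6.25
tool_pos: [0.4815, -0.2223, 0.0914]
orientation: [2.221, 2.22, 0.001]
force: [-0.1, 0.3, 0.5]
opening: 0.0009
```

```bash
for i in 1; do python3 -m inch '[[[0,0.3,0,0,0,0,1],[0,0,0,0,0,0,1],[0,0,0,0,0,0,1]]]'; python3 -m inch '[[[0,0.3,0,0,0,0,1],[0,0,0,0,0,0,1],[0,0,0,0,0,0,1]]]'; done
```

```text
t: 6.55
tool_pos: [0.4836, -0.2221, 0.0907]
orientation: [2.222, 2.221, -0.0]
force: [-0.7, 0.8, 0.5]
opening: 0.0003
t: 6.85
tool_pos: [0.4865, -0.2219, 0.0905]
orientation: [-2.222, -2.22, 0.0]
force: [-1.1, 1.2, 0.7]
opening: 0.0004
```

```bash
python3 -m inch '[[[0,0.3,0,0,0,0,1],[0,0,0,0,0,0,1],[0,0,0,0,0,0,1]]]'; python3 -m inch '[[[0,0.2,0,0,0,0,1],[0,0,0,0,0,0,1],[0,0,0,0,0,0,1]]]';python3 -m inch '[[[0,0.2,0,0,0,0,1],[0,0,0,0,0,0,1],[0,0,0,0,0,0,1]]]'
```

```text
t: 7.15
tool_pos: [0.489, -0.2218, 0.0904]
orientation: [-2.221, -2.219, 0.001]
force: [-4.1, 1.2, 2.7]
opening: 0.0004
t: 7.45
tool_pos: [0.4899, -0.2217, 0.0903]
orientation: [-2.22, -2.218, 0.003]
force: [-10.1, 3.0, 6.2]
opening: 0.0004
t: 7.75
tool_pos: [0.4908, -0.2217, 0.0902]
orientation: [-2.219, -2.216, 0.005]
force: [-16.8, 3.2, 10.7]
opening: 0.0006
```

```bash
python3 -m inch '[[[0,0,-0.2,0,0,0,1],[0,0,0,0,0,0,1]]]'; python3 -m inch '[[[0,0.2,-0.1,0,0,0,1],[0,0,0,0,0,0,1],[0,0,0,0,0,0,1]]]'
```

```text
t: 7.95
tool_pos: [0.4917, -0.2217, 0.0919]
orientation: [-2.22, -2.218, 0.003]
force: [-7.2, 2.1, 3.2]
opening: 0.0007
t: 8.25
tool_pos: [0.4942, -0.2218, 0.0933]
orientation: [-2.221, -2.218, 0.002]
force: [-8.4, 2.3, 6.5]
opening: 0.0006
```

Raising the tip slightly relieves the friction, so I'll keep pushing while following the cam lift.

```bash
python3 -m inch '[[[0,0.2,-0.1,0,0,0,1],[0,0,0,0,0,0,1],[0,0,0,0,0,0,1]]]'; python3 -m inch '[[[0,0.2,-0.1,0,0,0,1],[0,0,0,0,0,0,1],[0,0,0,0,0,0,1]]]'
```

```text
t: 8.55
tool_pos: [0.4967, -0.222, 0.0947]
orientation: [-2.221, -2.219, 0.002]
force: [-6.2, 2.4, 5.9]
opening: 0.0003
t: 8.85
tool_pos: [0.4992, -0.2222, 0.096]
orientation: [-2.222, -2.22, 0.001]
force: [-5.9, 1.3, 5.8]
opening: 0.0005
```

```bash
python3 -m inch '[[[0,0.2,-0.1,0,0,0,1],[0,0,0,0,0,0,1],[0,0,0,0,0,0,1]]]'
python3 - <<'E'
from h import *
c=cam('wrist')
cv2.imwrite('pics/g.png',cv2.resize(c['image'][180:330,180:380],(800,600)))
E
```

```text
t: 9.15
tool_pos: [0.5017, -0.222, 0.0968]
orientation: [2.222, 2.22, 0.0]
force: [-2.4, 2.5, 3.1]
opening: 0.0007
```

View pics/g.png

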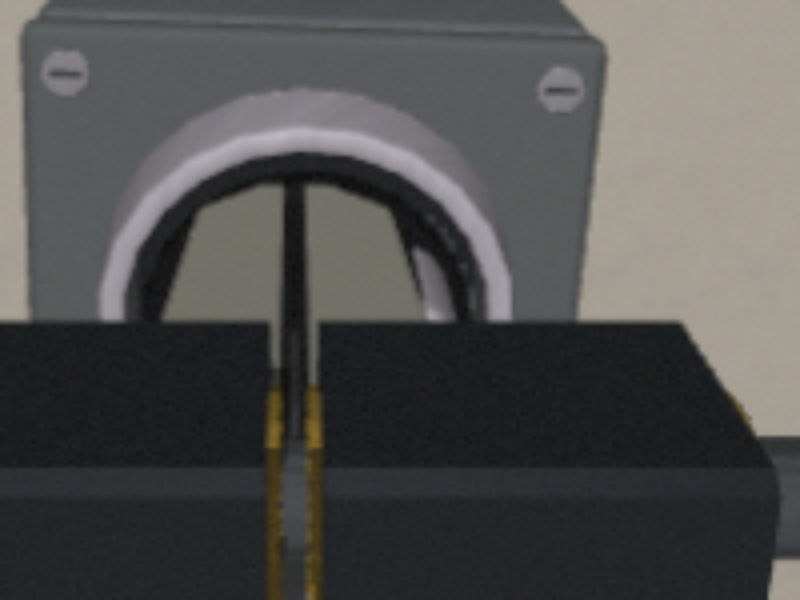

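```bash
python3 - <<'E'
from h import *
c=cam('wrist')
for n,r,z in(('ring',.04,.077),('ringin',.034,.077),('disc in',.03,.078),('disc out',.03,.086)):
    print(n,((proj(c,[(.502,-.246+r,z),(.502+r,-.246,z)])-[180,180])*4).round())
E
python3 -m inch '[[[0,0.2,0,0,0,0,1],[0,0,0,0,0,0,1],[0,0,0,0,0,0,1]]]'
```

```text
ring [[304. 106.]
 [525. 315.]]
ringin [[304. 139.]
 [492. 315.]]
disc in [[304. 162.]
 [470. 318.]]
disc out [[304. 180.]
 [477. 341.]]
t: 9.55
tool_pos: [0.5034, -0.222, 0.0964]
orientation: [-2.222, -2.22, 0.0]
force: [-3.6, 1.6, 2.4]
opening: 0.0005
```

```bash
python3 -m inch '[[[0,0.2,0,0,0,0,1],[0,0,0,0,0,0,1],[0,0,0,0,0,0,1]]]'; python3 -m inch '[[[0,0.2,0,0,0,0,1],[0,0,0,0,0,0,1],[0,0,0,0,0,0,1]]]'
```

```text
t: 9.85
tool_pos: [0.5048, -0.2213, 0.0958]
orientation: [-2.22, -2.219, 0.0]
force: [-4.9, 3.6, 3.0]
opening: 0.0007
t: 10.15
tool_pos: [0.5061, -0.2208, 0.0952]
orientation: [-2.219, -2.218, 0.001]
force: [-6.0, 5.7, 2.3]
opening: 0.0008
```

```bash
python3 -m inch '[[[0,-1.5,0,0,0,0,1],[0,-2.3,0,0,0,0,1],[0,0,-5,0,0,0,1],[2,2,-2,0,0,0,1],[0,0,0,0,0,0,1]]]'
python3 - <<'E'
from h import *
c=cam('wrist');d=cam('side')
for z in(.102,.110):
    print(z,proj(c,[(.502,-.246+.028,z),(.502,-.246-.028,z)]).round(1), ((proj(d,[(.502,-.246+.028,z),(.502,-.246-.028,z)])-[285,215])*4).round())
cv2.imwrite('pics/i.png',np.hstack([cv2.resize(c['image'][160:310,180:330],(400,400)),cv2.resize(d['image'][215:315,285:385],(400,400))]))
E
```

```text
t: 10.65
tool_pos: [0.4936, -0.2021, 0.1712]
orientation: [2.216, 2.216, 0.006]
force: [0.2, 0.0, 0.8]
opening: 0.0007
0.102 [[263.9 222.2]
 [263.3 277.8]] [[122. 105.]
 [195. 124.]]
0.11 [[264.3 225.8]
 [263.7 282.8]] [[123.  98.]
 [197. 117.]]
```

View pics/i.png

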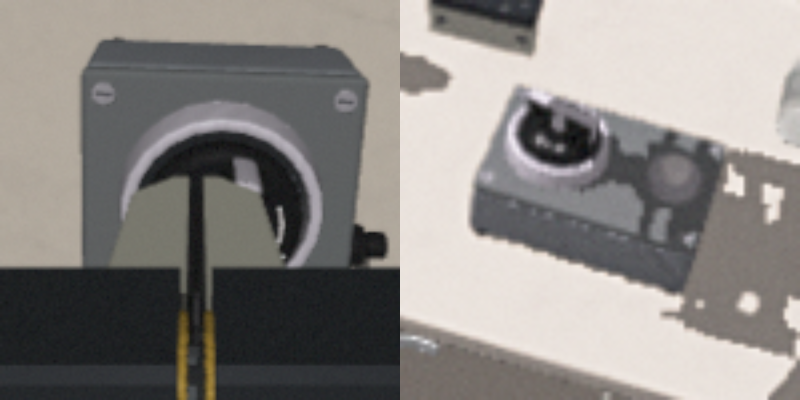

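```bash
python3 -m inch '[[[0,0.3,-4.6,0,0,0,1],[-4,0,0,0,0,0,1],[-3.2,0,0,0,0,0,1],[0,0,0,0,0,0,1],[0,0,0,0,0,0,1]]]'
python3 - <<'E'
from h import *
c=cam('wrist')
g=cv2.cvtColor(c['image'],cv2.COLOR_BGR2GRAY)
m=np.zeros_like(g);m[120:200,222:300]=(g[120:200,222:300]>150)*255
n,l,st,ce=cv2.connectedComponentsWithStats(m)
for i in range(1,n):
    if st[i,4]<40: continue
    r=cv2.minAreaRect(np.argwhere(l==i)[:,::-1].astype(np.float32));print(st[i],ce[i],r,ray(c,r[0],.11))
print(proj(c,[(.502,-.246,.110),(.502,-.246,.102),(.502,-.246,.077)]))
E
```

```text
t: 11.25
tool_pos: [0.4914, -0.2745, 0.2106]
orientation: [-2.222, -2.216, 0.001]
force: [0.0, -0.1, 0.3]
opening: 0.0006
[231 125  69  70 679] [265.17820324 154.43740795] ((265.0, 159.5), (69.0, 68.0), 90.0) [ 0.50073839 -0.23963656  0.11      ]
[261 138  12  57 427] [266.28337237 166.13583138] ((266.3148193359375, 165.98707580566406), (7.725407123565674, 56.072998046875), 3.990913152694702) [ 0.50203038 -0.24578989  0.11      ]
[[266.28034939 166.20730798]
 [265.93494535 164.65477507]
 [264.96904006 160.31292722]]
```

The bar is back at the rest position seen before, at its "out" height: same y, the expected image row and length. Next is the start button.

```bash
python3 -m inch '[[[-3.2,0.4,0,0,0,0,1],[-3.1,0.4,0,0,0,0,1],[0,0,4.5,0,0,0,1],[0,0,4.5,0,0,0,1],[0,0,2.5,0,0,0,1]]]'; python3 -m inch '[[[0,0,0.5,0,0,0,1],[0,0,0.4,0,0,0,1],[0,0,0.3,0,0,0,1],[0,0,0,0,0,0,1],[0,0,0,0,0,0,1]]]'
```

```text
t: 11.8
tool_pos: [0.4984, -0.3345, 0.0926]
orientation: [-2.217, -2.217, 0.001]
force: [-0.5, -0.8, -0.4]
opening: 0.0005
t: 12.3
tool_pos: [0.5014, -0.3377, 0.0874]
orientation: [2.22, 2.219, 0.0]
force: [0.8, -0.2, 0.2]
opening: 0.0002
```

```bash
python3 -m inch '[[[0,0,0.2,0,0,0,1],[0,0,0.15,0,0,0,1],[0,0,0,0,0,0,1],[0,0,0,0,0,0,1]]]'
```

```text
t: 12.7
tool_pos: [0.5004, -0.3371, 0.0821]
orientation: [-2.222, -2.22, 0.0]
force: [0.4, 0.2, -0.3]
opening: 0.0005
```

```bash
python3 -m inch '[[[0,0,0.3,0,0,0,1],[0,0,0.2,0,0,0,1],[0,0,0,0,0,0,1],[0,0,0,0,0,0,1]]]'; python3 -m inch '[[[0,0,0.15,0,0,0,1],[0,0,0.1,0,0,0,1],[0,0,0,0,0,0,1],[0,0,0,0,0,0,1]]]'
```

```text
t: 13.1
tool_pos: [0.5007, -0.3373, 0.0775]
orientation: [2.222, 2.22, 0.0]
force: [0.2, 0.2, 2.5]
opening: 0.0005
t: 13.5
tool_pos: [0.5008, -0.3374, 0.0762]
orientation: [2.222, 2.22, 0.0]
force: [-3.8, 1.9, 12.3]
opening: 0.0004
```

Hard stop at z≈0.076 with 12 N, so the button is fully in. I'll release, retreat and check.

```bash
python3 -m inch '[[[0,0,-4.5,0,0,0,1],[0,0,-4.5,0,0,0,1],[0,0,-4.5,0,0,0,1],[4,0,0,0,0,0,1],[2.2,-0.9,0,0,0,0,1]]]';python3 -m inch '[[[4,0,0,0,0,0,1],[4.5,0,0,0,0,0,1],[0,0,0,0,0,0,1],[0,0,0,0,0,0,1],[0,0,0,0,0,0,1]]]'
python3 - <<'E'
from h import *
c=cam('wrist');d=cam('side');print(robot.read_state()['force'])
print(proj(c,[(.502,-.246,.110),(.502,-.246,.102)]).round(1))
cv2.imwrite('pics/j.png',np.hstack([cv2.resize(c['image'],(400,300)),cv2.resize(d['image'][215:290,285:385],(400,300))]))
E
```

```text
t: 14.0
tool_pos: [0.4927, -0.2741, 0.2115]
orientation: [2.22, 2.218, 0.002]
force: [-0.6, 0.4, -1.1]
opening: 0.0003
t: 14.5
tool_pos: [0.4915, -0.1907, 0.2094]
orientation: [-2.223, -2.22, 0.001]
force: [0.0, -0.6, 0.1]
opening: 0.0004
[ 0.38022309  0.58851101 -0.0169993 ]
[[265.2 247.2]
 [264.9 243.7]]
```

View pics/j.png

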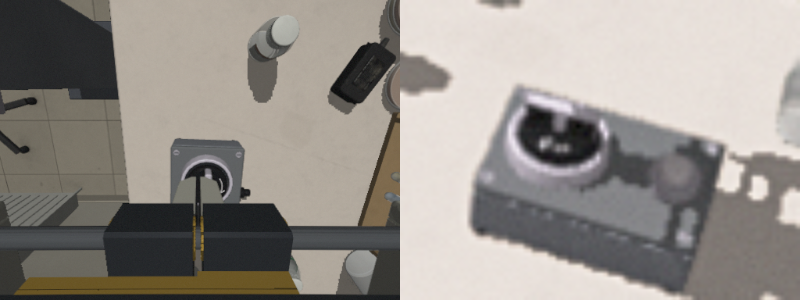

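The side view shows the bar at rest with the head out, and its left end at (127,98) as at the start. The start button stands proud in its collar, and the bottle is upright. The arm is clear and shows no force.

```bash
python3 -c "
from plant import robot
print(robot.close_job())"
```

```text
the job is handed in; nothing more can be done
None
```

I tested the stop box and handed the job in at about 14.6 s of robot time, well inside the 46 s limit; no verdict is reported.

- **Pressing the head in:** I pushed on the bar's top with closed fingers until it met a hard stop at z ≈ 0.102 m with 11 N. That matches the "in" height.
- **Turning it out:** I pushed a fingertip against the near side of the bar's +y half only, so the bar was never pinched. The push peaked at 17 N and 11 N upward, mostly friction, until I let the tip follow the bar up. I then backed off. The bar's position and length in the next wrist picture matched "out" (row 166.0; 166.2 expected for out, 164.7 for in), with the bar about 2° from where it began.
- **Pressing the start button:** It reached a hard stop at z ≈ 0.076 m with 12 N, which is fully in, and I released it.

**Last checks:** The final side picture shows the bar at rest at its starting position and the start button standing out. The arm was at z ≈ 0.21 m, touching nothing, with about zero force. I did not go near the dial or touch any loose object, though I did not re-measure their positions.

**Not confirmed directly:** The moment the head sprang out was not seen, and joint values cannot be read. I inferred it from the drop in push force and the bar's height afterwards.

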